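# Index the stepped panel on the abrasion tester

### The job

On the abrasion tester, move the sliding carriage on to its next test position. Its clamp lever has a left-hand thread: push the lever round clockwise until the clamp lets go, push the carriage gently by its red tab right up against the red stop, then push the lever back anticlockwise until it feels firm, so that the carriage is held, without overtightening it. Do not drag the carriage while it is clamped, do not force anything, and leave the loose weight, bottle, jar and screwdriver alone.

Things in the scene. Friction and masses are not known exactly. Their poses are not given: they have to be found in the camera images.
- tester: white tester 260 x 580 mm, aluminium top plate 95 mm above the table. Origin on the table under the clamp screw; y runs along the carriage's travel towards the stop, z up. It reaches from y = -330 to +250 mm. A red bridge 190 mm long (x), 34 mm wide, top 167 mm above the table, crosses over the carriage at y = 0 on posts at x = +-75 mm.
- clamp: fixed brass collar on the bridge; origin on the screw's vertical axis at the bridge's top, z up, yaw means nothing. Left-hand thread: clockwise seen from above loosens and lifts hub and lever by 5 mm per radian, anticlockwise tightens. A springy pad below presses on the panel. It lets go within 0.2 to 0.8 rad of clockwise turn; how far back it holds again differs each time and must be felt.
- clamp_hub (a point): on the screw's axis at the lever's height, in the top of the black hub (28 mm in diameter). Pushed 50 mm from the axis, the lever resists with 4 to 6 N when free, and no more than that while loosening; tightening, once the pad bites, it climbs by about 10 N per radian. 9 to 12 N there is firm and holds; over 15 N overtightens. It can turn more than a full turn without harm and stays where it is left.
- lever_ball (a point): centre of the orange ball, 22 mm in diameter, at the lever's end, 70 mm from the screw's axis. A level black bar 12 mm thick runs from hub to ball, its axis at the ball's height (about 212 mm above the table, 45 mm above the bridge; up to 9 mm lower or higher as the thread turns). It may point any way at the start.
- carriage: aluminium plate 80 mm wide (x), 315 mm long (y), 10 mm thick, with a blue test panel on it that is 10 mm thick towards the stop and thins in 1 mm steps away from it. Origin 95 mm above the table on its centre line; axes as the tester. Slides along y with about 3 N of friction when unclamped. Over 40 N, or moving it while the clamp bites, is forcing it.
- push_tab (a point): middle of the rear face (towards -y, away from the stop) of the red upright tab on the carriage's rear end: 50 mm wide (x), 8 mm thick, top 17 mm above this point, bottom 27 mm below it. Push it here, in +y of the tester.
- carriage_nose (a point): middle of the carriage plate's front end face, which comes against the stop; axes as the carriage.
- stop_face (a point): on the black rubber face of the red stop block (70 mm wide, 30 mm high) that the carriage nose comes against; axes as the tester, y pointing away from the carriage. The nose is 45 to 105 mm short of it at the start.
- weight_mid (a point): middle of a loose polished steel weight, 60 mm across and 46 mm high, on the tester's top plate: leave alone.
- bottle_mid (a point): middle of a loose white bottle, 56 mm across and 130 mm high, on the table: leave alone.
- jar_mid (a point): middle of a loose clear jar, 64 mm across and 60 mm high, on the table: leave alone.
- driver_grip (a point): handle of a loose red screwdriver lying on the table: leave alone.

How it is judged:
On the way, in this order (a step that is already met when the one before it is completed fails the run):
1. the clamp is loosened: its pad no longer presses on the carriage (contact force between clamp and carriage below 0.5 N), for 0.2 s.
2. the carriage is pushed up against the stop (within 3 mm) (y of carriage_nose in the frame of stop_face above -0.003 m), for 0.2 s.
At the end, for the whole second after the job is handed in: The carriage's nose is within 3 mm of the stop, at rest, and the clamp presses on it with more than 20 N (y of carriage_nose in the frame of stop_face above -0.003 m and contact force between clamp and carriage above 20 N and linear speed of carriage below 0.005 m/s); the robot touches nothing.
It fails at once if the clamp lever is pushed with more than 40 N (contact force between any of the fingers, the arm and clamp above 40 N).
It fails at once if the clamp is overtightened: it presses on the carriage with more than 110 N (contact force between clamp and carriage above 110 N).
It fails at once if the carriage is pushed with more than 40 N (contact force between any of the fingers, the arm and carriage above 40 N).
It fails at once if the robot pushes the carriage along (faster than 20 mm/s) while the clamp presses on it with more than 10 N (contact force between clamp and carriage above 10 N and linear speed of carriage above 0.02 m/s and contact force between any of the fingers, the arm and carriage above 1 N).
It fails at once if the weight, bottle, jar or screwdriver is moved by more than 20 mm (distance of any of weight_mid, bottle_mid, jar_mid, driver_grip from where it was at the start of the episode above 0.02 m).
It also fails if it takes over 59 s, if anything falls off the work surface, if the arm or the gripper's body presses on something with over 40 N, if the wrist force passes 120 N, or if a joint passes its speed limit or range.

### The arm

A 7-joint arm with a two-finger parallel gripper is mounted at the origin on the work surface. World frame = base frame: x ahead of the robot, y to its left, z up, the work surface at z = 0. Lengths are in m, angles in rad, forces in N, time in s.
With the tool pointing down it reaches from about 0.35 to 0.9 m from the base axis. Payload 7.2 kg.
Tool frame: the origin (TCP) lies at the very end of the fingers, on their centre line; the grasp point (between the pads) lies 19 mm behind it; z points along the fingers, y is the line along which they close (so a half turn about z gives the same grasp; the last joint's range is limited). The gripper opens to 88 mm and grips with 3 to 60 N. Pads are 20 mm wide; open, the fingers measure 115 mm over their backs; the gripper's body (75 mm by 178 mm) begins 61 mm behind the grasp point.
Start: joints at [-1.243, 0.411, -0.013, 1.596, 0.006, 1.134, -0.082], TCP at [0.241, 0.577, 0.223] pointing down, gripper open.
Joint ranges: [-2.95, 2.95], [-0.29, 1.99], [-1.47, 1.44], [0.14, 2.54], [-1.03, 4.17], [0.13, 1.85], [-2.86, 2.86]. Speed limits (rad/s): [2.39, 2.39, 3.01, 3.01, 3.14, 3.14, 3.14].

### API

Orientations are given as a unit quaternion [w, x, y, z].
In Python, from bench import env gives the robot as it stands.
- The arm moves only by the tool carry_out, never from a script. Its argument "steps" is a list that holds one entry, the list of rows, each a list of 5 numbers: the shift along the tool's x, y, z in mm, then the turn about the tool's z in degrees, then the opening, from -1 (shut) to 1 (fully open), so that 0 is half open. A call has 1 to 20 rows; each row shifts and turns the commanded pose from where the row before left it, along the tool's axes as they then stand; what a row does not reach is not made up. A row lasts 1/8 s, in which the tool goes at most 62.5 mm and 10.7 degrees, less where a joint would pass 70% of its speed; a pose out of reach is approached as far as the arm can. A call is refused whole if a number of a shift passes 62.5 or a number of a turn 10.7, either way. A call with a gripper value outside its range is refused whole. The fingers move at their own pace and stop on an object; "force" is the grip in N (left out, the last holds). Time passes only in rows, so rows that do not move let the fingers close. It gives the time, the measured TCP pose, the force, the opening and the grip force at its end, in the units of the state.
- env.get_obs(): the state, without advancing time (a new reading comes with each control period).
- env.read_camera(name): name is "side" or "top"; returns (picture, depth): 480x640x3 uint8, red, green, blue; 480x640 float32, m along the optical axis (not along the pixel's ray), 0 where there is no reading.
- env.camera_params(name): a dict with "K" (3x3 intrinsics, pixels), "dist_coeffs" ([k1, k2, p1, p2, k3] as OpenCV has them; the pictures are not rectified), "origin" and "attitude" of the camera in the world. Camera axes: x right, y down, z forward; pixel columns grow to the right and rows downward; lengths in m; the calibration is good to about 2 mm. A picture is of the moment at which its call begins. camera_params takes no time and is no camera call.
- env.sign_off(): hands the job in; it is judged then, once.
Trained networks look in the newest picture that a camera, given by its name, has taken for a name from the list of things; names that differ only in an ending like _2 or _b are one class to them, and where a whole thing is asked for, a point or a joint stands for the part that bears it (a point fixed in the world has none). Each returns a list of dicts, best first, with "conf" (0 to 1); they miss things now and then, are a little off and sometimes report something else, mostly with a low value. They report only what shows in the picture. A call takes as long as a camera call.
- env.spot_in(label, camera): "point" ([column, row] as shares, 0 to 1, of the picture: columns of its width, rows of its height, amid what is visible of it).
- env.mark_of(label, camera): "point" ([column, row] as shares, 0 to 1, of the picture: columns of its width, rows of its height: a listed point, or the origin of a listed thing).
The state is a dict: "clock": time; "joints": joint angles; "qvel": joint speeds; "effort": joint torques, N m; "position": TCP position; "orientation": TCP orientation; "contact_force": force on the tool from outside, world axes, zero at the start; "torque": the same for the moment, N m; "opening": opening from 0.0 (shut) to 1.0 (fully open); "grasp_force": force on a finger pad.
Only numpy, scipy, OpenCV 4.12 (cv2) and the standard library are available. Lean on these libraries where they do the work, as an engineer would, in place of code of your own. Each camera call takes 0.05 s, during which the arm holds its last target. There are 200 camera calls.

## Working session

There is one attempt and no reset: what is moved stays moved. The work goes in short steps, Python scripts to look and compute and a tool call to move; the robot and the scene stay as the last step left them, time stands still between calls to the robot, and variables do not carry over. Pictures are saved under pics/ and viewed, at most 10 in all, crops included, and the job is handed in when it is done.

Besides the shell and the picture viewer there is one more tool, called after "Request:" by a JSON object that holds its "op" and its "data". carry_out: Moves the arm, as the interface text tells. Its arguments: {"type":"object","properties":{"steps":{"type":"array"},"force":{"type":"number"}},"required":["steps"]}

```bash
mkdir -p pics; cat > h.py <<'E'
import numpy as np, cv2
from scipy.spatial.transform import Rotation as R
from bench import env
def cam(n):
    p=env.camera_params(n); a=np.array(p['attitude'],float)
    Rm=a if a.shape==(3,3) else R.from_quat(a[[1,2,3,0]]).as_matrix()
    return np.array(p['K'],float),np.array(p['dist_coeffs'],float),np.array(p['origin'],float),Rm
def ray(n,px):
    K,d,o,Rm=cam(n)
    u=cv2.undistortPoints(np.array([[px]],float),K,d)[0,0]
    return o,Rm@np.array([u[0],u[1],1.])
def at_z(n,px,z):
    o,r=ray(n,px); return o+r*(z-o[2])/r[2]
def at_d(n,px,D):
    o,r=ray(n,px); c,q=int(round(px[0])),int(round(px[1]))
    w=D[max(q-2,0):q+3,max(c-2,0):c+3]; w=w[w>0]
    return o+r*np.median(w) if len(w) else None
E
python3 - <<'E'
from h import *
D={}
for n in('side','top'):
    im,d=env.read_camera(n); D[n]=d; cv2.imwrite(f'pics/{n}0.png',im[:,:,::-1]); print(n,cam(n)[2],cam(n)[3].round(2).tolist(),env.camera_params(n)['attitude'])
for l in 'clamp clamp_hub lever_ball push_tab carriage_nose stop_face weight_mid bottle_mid jar_mid driver_grip tester'.split():
    for n in D:
        for r in env.mark_of(l,n)[:2]:
            p=np.array(r['point'])*[640,480]; x=at_d(n,p,D[n])
            print(l,n,round(r['conf'],2),p.round(),None if x is None else x.round(3))
print(env.get_obs())
E
```

```text
side [ 0.35903732 -0.86527573  1.1031805 ] [[0.98, -0.16, 0.13], [-0.2, -0.72, 0.67], [-0.01, -0.68, -0.73]] [-0.36267428  0.92621653 -0.097499    0.03292792]
top [ 0.36118233 -0.02293632  1.51337686] [[-0.0, -0.99, 0.12], [-1.0, 0.01, 0.01], [-0.01, -0.12, -0.99]] [ 0.04675893 -0.70383361  0.70788682 -0.036443  ]
clamp side 0.72 [307. 216.] [0.517 0.086 0.184]
clamp side 0.46 [310. 251.] [0.509 0.009 0.115]
clamp top 0.54 [278. 245.] [0.514 0.091 0.205]
clamp_hub side 0.6 [305. 204.] [0.515 0.101 0.22 ]
clamp_hub side 0.31 [343. 285.] [ 0.566 -0.163  0.149]
clamp_hub top 0.61 [274. 239.] [0.525 0.098 0.222]
lever_ball side 0.47 [316. 217.] [0.537 0.041 0.216]
lever_ball top 0.75 [303. 232.] [0.542 0.031 0.222]
push_tab side 0.87 [339. 289.] [ 0.556 -0.166  0.137]
push_tab top 0.92 [385. 229.] [ 0.563 -0.169  0.1  ]
carriage_nose side 0.83 [307. 222.] [0.517 0.08  0.166]
carriage_nose side 0.18 [311. 232.] [0.526 0.076 0.122]
carriage_nose top 0.88 [260. 250.] [0.51  0.142 0.121]
carriage_nose top 0.61 [305. 234.] [0.537 0.027 0.221]
stop_face side 0.53 [294. 202.] [0.499 0.233 0.115
[... 784 characters left out ...]
k': 1.2, 'joints': array([-1.24319378,  0.41109508, -0.01270508,  1.59618087,  0.00562334,
        1.13428101, -0.08221428]), 'qvel': array([ 0.00104811,  0.0001729 ,  0.00064714,  0.00132004, -0.00111454,
       -0.00053513,  0.00243404]), 'effort': array([ 4.41589027e-04, -5.87729788e+01,  6.41506445e-01, -2.91395527e+01,
       -5.37491392e-02,  1.03126781e-02,  2.20582285e-05]), 'position': array([0.24098945, 0.57669376, 0.22266438]), 'orientation': array([1.36515939e-05, 1.96607358e-01, 9.80482302e-01, 3.42905109e-05]), 'contact_force': array([ 0.89587659, -0.46511322, -0.59611629]), 'torque': array([0.02399719, 0.01219797, 0.02831625]), 'grasp_force': 0.0, 'opening': 1.000208983167861}
```

```bash
python3 - <<'E'
import cv2,numpy as np
t=cv2.imread('pics/top0.png');s=cv2.imread('pics/side0.png')
a=cv2.resize(t[150:330,180:420],(800,600),interpolation=cv2.INTER_CUBIC)
cv2.imwrite('pics/a.png',a)
E
```

```text
(no output)
```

View pics/a.png

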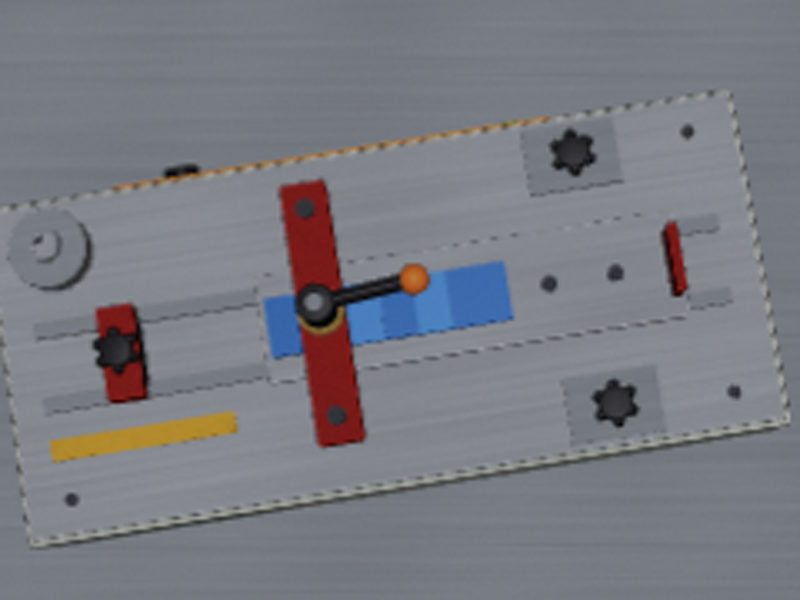

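View pics/side0.png

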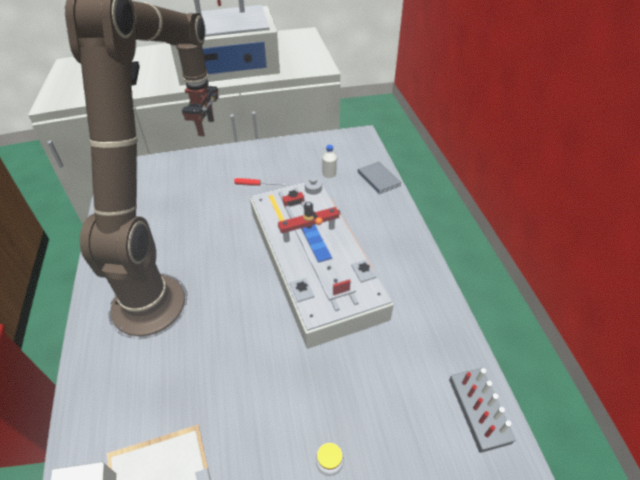

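The top crop shows the bridge and hub at about (275,241) in full-picture pixels. The lever points to the ball at (304,234), roughly towards the tab at (383,228). The stop's rubber face is at about (223,255). The weight stands beside the stop, away from the lever and tab. The side view agrees.

```bash
python3 - <<'E'
from h import *
c=lambda x,y:(180+x*.3,150+y*.3)
hub=at_z('top',c(318,301),.219);ball=at_z('top',c(414,279),.216)
print('hub',hub,'ball',ball,np.linalg.norm((ball-hub)[:2]),np.degrees(np.arctan2(*(ball-hub)[[1,0]])))
for n,a in(('top',(274,239)),('side',(305,204))): print('hub net',at_z(n,a,.22))
for n,a in(('top',(303,232)),('side',(316,217))): print('ball net',at_z(n,a,.215))
# ray of stereo for hub, ball
E=lambda a,b,z:(at_z('top',c(*a),z),at_z('top',c(*b),z))
for nm,a,b,z in(('edge',(35,545),(790,425),.095),('bridge',(292,186),(340,443),.167),('tabtop',(671,224),(682,294),.149),('edge2',(0,207),(730,93),.095)):
    p,q=E(a,b,z);v=q-p;print(nm,p.round(4),q.round(4),np.degrees(np.arctan2(v[1],v[0])).round(1),((p+q)/2).round(4))
print('nose',at_z('top',c(268,328),.1),'stopface',at_z('top',c(142,350),.11))
for n,a in(('top',(385,229)),('side',(339,289))): print('tab',at_z(n,a,.132))
for n,a in(('top',(260,250)),): print('nose',at_z(n,a,.1))
for n,a in(('top',(223,256)),('side',(294,202))): print('stop',at_z(n,a,.11))
E
```

```text
hub [0.52267157 0.09460881 0.219     ] ball [0.53782817 0.02888309 0.216     ] 0.06745067378282099 -77.01437866968122
hub net [0.5255591  0.09773298 0.22      ]
hub net [0.51555629 0.09908922 0.22      ]
ball net [0.54191599 0.03166838 0.215     ]
ball net [0.53694314 0.04328955 0.215     ]
edge [0.3566 0.3165 0.095 ] [ 0.4429 -0.2458  0.095 ] -81.3 [0.3997 0.0354 0.095 ]
bridge [0.6125 0.1184 0.167 ] [0.428  0.0834 0.167 ] -169.3 [0.5202 0.1009 0.167 ]
tabtop [ 0.5859 -0.1547  0.149 ] [ 0.5347 -0.1617  0.149 ] -172.2 [ 0.5603 -0.1582  0.149 ]
edge2 [0.6118 0.3487 0.095 ] [ 0.6953 -0.2066  0.095 ] -81.5 [0.6536 0.071  0.095 ]
nose [0.51743625 0.14278809 0.1       ] stopface [0.50048381 0.23544417 0.11      ]
tab [ 0.55949139 -0.16479226  0.132     ]
tab [ 0.55738498 -0.16047005  0.132     ]
nose [0.5134334  0.14375945 0.1       ]
stop [0.49799053 0.23441124 0.11      ]
stop [0.5011921  0.23680815 0.11      ]
```

Request:
{"op": "carry_out", "data": {"steps": [[[0,0,-16,10.6,-0.3],[0,0,-16,10.6,-0.3],[0,0,-16,10.6,-0.3],[0,0,-16,10.6,-0.3],[0,0,-16,10.6,-0.3],[-53,14,0,0,-0.3],[-53,14,0,0,-0.3],[-53,14,0,0,-0.3],[-53,14,0,0,-0.3],[-53,14,0,0,-0.3],[-53,14,0,0,-0.3],[-53,14,0,0,-0.3],[-53,14,0,0,-0.3],[-53,14,0,0,-0.3],[-53,14,0,0,-0.3],[-53,14,0,0,-0.3],[0,0,0,0,-0.3]]]}}

```text
clock: 3.32
position: [0.5356, 0.0452, 0.3029]
orientation: [0.001, 0.616, 0.787, -0.0]
contact_force: [-0.4, 0.8, -0.0]
opening: 0.349
grasp_force: 0.0
```

Request:
{"op": "carry_out", "data": {"steps": [[[4,-2,30,0,-0.3],[0,0,30,0,-0.3],[0,0,30,0,-0.3],[0,0,17,0,-0.3],[0,0,0,0,-0.3]]]}}

```text
clock: 3.95
position: [0.5308, 0.0538, 0.1949]
orientation: [-0.001, 0.613, 0.79, -0.001]
contact_force: [0.6, -0.2, 0.8]
opening: 0.352
grasp_force: 0.0
```

```bash
python3 - <<'E'
from h import *
im,d=env.read_camera('side'); cv2.imwrite('pics/b.png',cv2.resize(im[150:300,220:420,::-1],(800,600),interpolation=cv2.INTER_CUBIC))
o=env.get_obs();print(o['position'],o['contact_force'],o['torque'])
E
```

```text
[0.53153501 0.05365999 0.19592388] [-0.17232281 -0.30749179 -0.12621064] [-0.07095027 -0.04224228 -0.07658018]
```

View pics/b.png

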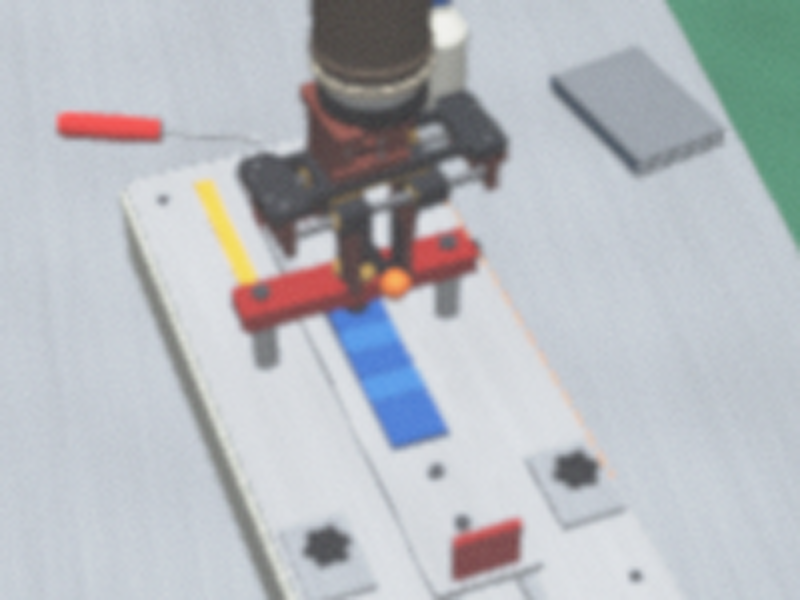

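Request:
{"op": "carry_out", "data": {"steps": [[[-5,0,0,0,-0.3],[0.1,-3.5,0,4,-0.3],[0.1,-3.5,0,4,-0.3],[0.1,-3.5,0,4,-0.3],[0.1,-3.5,0,4,-0.3],[0.1,-3.5,0,4,-0.3],[0.1,-3.5,0,4,-0.3]]]}}

```text
clock: 4.88
position: [0.5141, 0.0475, 0.1974]
orientation: [0.001, 0.765, 0.644, 0.002]
contact_force: [4.6, 1.1, 2.2]
opening: 0.352
grasp_force: 1.7
```

Request:
{"op": "carry_out", "data": {"steps": [[[0.1,-3.5,0,4,-0.3],[0.1,-3.5,0,4,-0.3],[0.1,-3.5,0,4,-0.3],[0.1,-3.5,0,4,-0.3],[0.1,-3.5,0,4,-0.3],[0.1,-3.5,0,4,-0.3],[0.1,-3.5,0,4,-0.3]]]}}

```text
clock: 5.75
position: [0.4931, 0.0569, 0.1981]
orientation: [0.001, 0.898, 0.44, 0.004]
contact_force: [5.9, -1.0, 4.4]
opening: 0.351
grasp_force: 2.7
```

Request:
{"op": "carry_out", "data": {"steps": [[[0.1,-3.5,-1,4,-0.3],[0.1,-3.5,-1,4,-0.3],[0.1,-3.5,0,4,-0.3],[0.1,-3.5,0,4,-0.3],[0.1,-3.5,0,4,-0.3],[0.1,-3.5,0,4,-0.3],[0.1,-3.5,0,4,-0.3]]]}}

```text
clock: 6.62
position: [0.478, 0.0754, 0.2001]
orientation: [0.0, 0.978, 0.209, 0.004]
contact_force: [6.2, -2.5, 5.0]
opening: 0.351
grasp_force: 3.0
```

Request:
{"op": "carry_out", "data": {"steps": [[[0,9,0,0,-0.3],[0,0,-25,0,-0.3],[0,0,-40,0,-0.3],[0,0,-40,-10.6,-0.3],[0,0,0,-10.6,-1],[0,0,0,-10.6,-1],[0,0,0,-10.6,-1],[0,0,0,-10.6,-1],[0,0,0,-10.6,-1],[0,0,0,-10.6,-1],[0,0,0,0,-1],[0,0,0,0,-1]]]}}

```text
clock: 8.12
position: [0.4781, 0.0673, 0.3028]
orientation: [-0.0, 0.654, 0.756, 0.0]
contact_force: [-0.8, 0.1, 0.2]
opening: 0.007
grasp_force: 0.0
```

```bash
python3 - <<'E'
from h import *
o=env.get_obs();p=o['position'];q=o['orientation']
M=R.from_quat(np.r_[q[1:],q[0]]).as_matrix();print(p,M.round(3),np.degrees(np.arctan2(M[1,0],M[0,0])),o['contact_force'])
print((M.T@(np.array([.5635,-.193,p[2]])-p)*1000).round(1))
E
```

```text
[0.47810726 0.06733595 0.30279825] [[-0.144  0.99  -0.   ]
 [ 0.99   0.144  0.   ]
 [ 0.    -0.    -1.   ]] 98.27963863621831 [-0.77774359  0.11003501  0.19516349]
[-2.699e+02  4.700e+01 -1.000e-01]
```

Request:
{"op": "carry_out", "data": {"steps": [[[-45,7.8,0,0,-1],[-45,7.8,0,0,-1],[-45,7.8,0,0,-1],[-45,7.8,0,0,-1],[-45,7.8,0,0,-1],[-45,7.8,0,0,-1],[0,0,45,0,-1],[0,0,45,0,-1],[0,0,45,0,-1],[0,0,40,0,-1],[0,0,10,0,-1],[0,0,0,0,-1],[0,0,0,0,-1]]]}}

```text
clock: 9.75
position: [0.5654, -0.1928, 0.1193]
orientation: [0.001, 0.653, 0.758, 0.001]
contact_force: [0.1, -0.1, 0.6]
opening: 0.003
grasp_force: 0.0
```

```bash
python3 - <<'E'
from h import *
im,d=env.read_camera('side'); cv2.imwrite('pics/c.png',cv2.resize(im[180:330,220:420,::-1],(800,600),interpolation=cv2.INTER_CUBIC))
for l in('lever_ball','carriage_nose','push_tab'): print(l,[(r['conf'],np.array(r['point'])*[640,480]) for r in env.mark_of(l,'side')[:2]])
E
```

```text
lever_ball [(0.71, array([288.896, 217.824]))]
carriage_nose [(0.68, array([305.408, 220.32 ])), (0.48, array([308.096, 253.296]))]
push_tab [(0.96, array([342.08, 288.48])), (0.55, array([247.104, 180.384]))]
```

View pics/c.png

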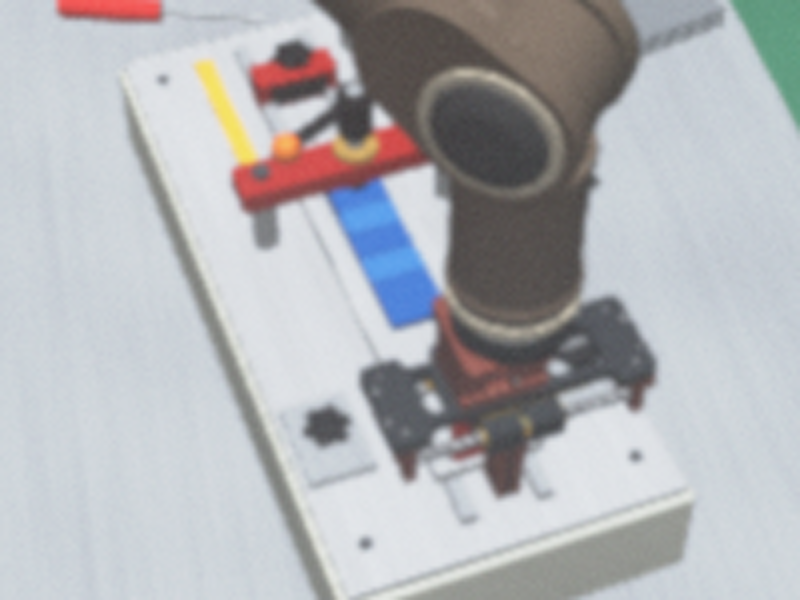

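Request:
{"op": "carry_out", "data": {"steps": [[[4,-4,0,0,-1],[4,0,0,0,-1],[3,0,0,0,-1],[3,0,0,0,-1],[2,0,0,0,-1],[2,0,0,0,-1],[2,0,0,0,-1],[2,0,0,0,-1],[2,0,0,0,-1]]]}}

```text
clock: 11.08
position: [0.5569, -0.1694, 0.1176]
orientation: [0.0, 0.653, 0.758, -0.0]
contact_force: [-0.1, -2.5, -1.8]
opening: 0.006
grasp_force: 1.3
```

Request:
{"op": "carry_out", "data": {"steps": [[[3,0,0,0,-1],[4,0,0,0,-1],[4,0,0,0,-1],[4,0,0,0,-1],[4,0,0,0,-1],[4,0,0,0,-1],[4,0,0,0,-1],[4,0,0,0,-1],[4,0,0,0,-1],[4,0,0,0,-1],[4,0,0,0,-1],[4,0,0,0,-1],[4,0,0,0,-1],[4,0,0,0,-1],[4,0,0,0,-1],[4,0,0,0,-1]]]}}

```text
clock: 13.08
position: [0.5475, -0.1066, 0.1176]
orientation: [-0.0, 0.653, 0.758, -0.0]
contact_force: [-2.4, -2.5, 0.7]
opening: 0.004
grasp_force: 1.3
```

Request:
{"op": "carry_out", "data": {"steps": [[[3,0,0,0,-1],[3,0,0,0,-1],[2,0,0,0,-1],[2,0,0,0,-1],[2,0,0,0,-1]]]}}

```text
clock: 13.7
position: [0.5458, -0.0949, 0.1176]
orientation: [0.0, 0.653, 0.758, 0.0]
contact_force: [-1.5, -2.7, -0.7]
opening: 0.007
grasp_force: 1.3
```

Request:
{"op": "carry_out", "data": {"steps": [[[1.5,0,0,0,-1],[1.5,0,0,0,-1],[1.5,0,0,0,-1],[1.5,0,0,0,-1]]]}}

```text
clock: 14.2
position: [0.5449, -0.089, 0.1176]
orientation: [-0.0, 0.653, 0.758, -0.0]
contact_force: [-2.3, -3.5, -0.5]
opening: 0.006
grasp_force: 1.3
```

Request:
{"op": "carry_out", "data": {"steps": [[[1,0,0,0,-1],[1,0,0,0,-1],[1,0,0,0,-1]]]}}

```text
clock: 14.58
position: [0.5444, -0.086, 0.1176]
orientation: [-0.0, 0.653, 0.758, -0.0]
contact_force: [-1.9, -3.0, -0.4]
opening: 0.007
grasp_force: 1.3
```

Request:
{"op": "carry_out", "data": {"steps": [[[1,0,0,0,-1],[1,0,0,0,-1],[1,0,0,0,-1]]]}}

```text
clock: 14.95
position: [0.5442, -0.0842, 0.1177]
orientation: [0.001, 0.653, 0.757, -0.0]
contact_force: [0.0, -8.4, -2.9]
opening: 0.005
grasp_force: 3.9
```

Request:
{"op": "carry_out", "data": {"steps": [[[0.6,0,0,0,-1],[0,0,0,0,-1],[0,0,0,0,-1]]]}}

```text
clock: 15.32
position: [0.5442, -0.0842, 0.1177]
orientation: [0.001, 0.653, 0.757, -0.001]
contact_force: [-0.8, -7.4, -3.7]
opening: 0.003
grasp_force: 3.8
```

Request:
{"op": "carry_out", "data": {"steps": [[[-3,0,0,0,-1],[-20,0,0,0,-1],[-10,0,-40,0,-1],[0,0,-50,0,-0.3],[0,0,-50,0,-0.3],[0,0,-50,0,-0.3],[-40,0,0,0,-0.3],[0,0,0,0,-0.3]]]}}

```text
clock: 16.32
position: [0.5551, -0.1567, 0.3087]
orientation: [0.001, 0.654, 0.757, 0.001]
contact_force: [-0.6, 0.3, 0.3]
opening: 0.348
grasp_force: 0.0
```

```bash
python3 - <<'E'
from h import *
im,d=env.read_camera('top'); cv2.imwrite('pics/d.png',cv2.resize(im[170:320,180:380,::-1],(800,600),interpolation=cv2.INTER_CUBIC))
for l in('lever_ball','carriage_nose','clamp_hub'): print(l,[(r['conf'],np.array(r['point'])*[640,480]) for r in env.mark_of(l,'top')[:2]])
im,d=env.read_camera('side'); cv2.imwrite('pics/e.png',cv2.resize(im[160:310,220:420,::-1],(800,600),interpolation=cv2.INTER_CUBIC))
for l in('lever_ball','carriage_nose','clamp_hub'): print(l,[(r['conf'],np.array(r['point'])*[640,480]) for r in env.mark_of(l,'side')[:2]])
E
```

```text
lever_ball [(0.65, array([289.408, 264.624]))]
carriage_nose [(0.61, array([224.192, 255.888]))]
clamp_hub []
lever_ball [(0.48, array([289.984, 217.488]))]
carriage_nose [(0.86, array([292.992, 200.016]))]
clamp_hub []
```

View pics/d.png

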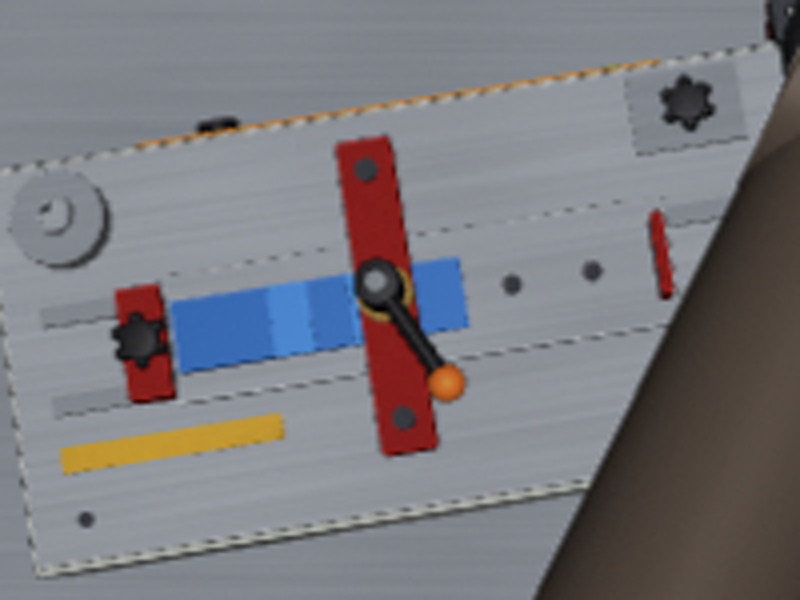

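View pics/e.png

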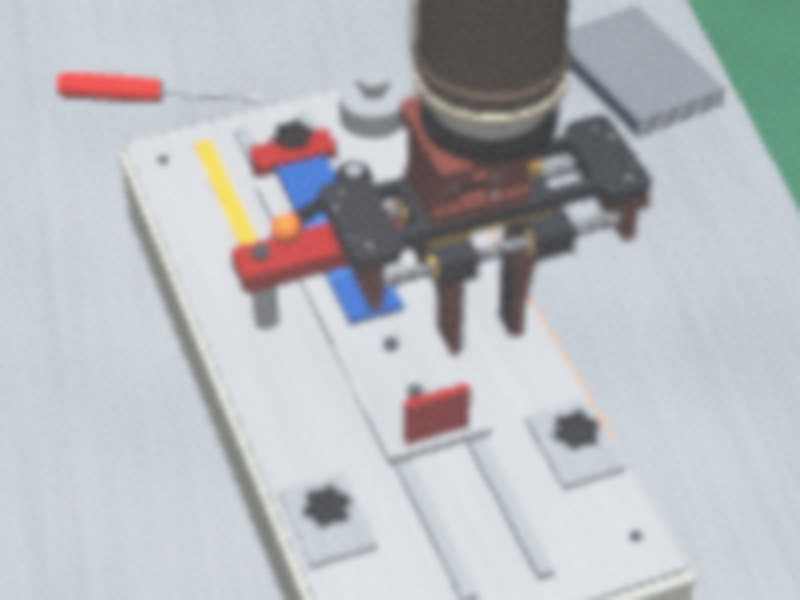

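The carriage nose is up against the stop: the black face at crop (172,340) touches the plate. The lever's hub is at about (275,240) in full-picture pixels, with the ball at (292,266).

```bash
python3 - <<'E'
from h import *
c=lambda x,y:(180+x*.25,170+y*.25)
hub=at_z('top',c(379,281),.225);ball=at_z('top',c(447,384),.222)
v=(ball-hub)[:2];print(hub,ball,np.linalg.norm(v),np.degrees(np.arctan2(v[1],v[0])))
print('ball side',at_z('side',(290,216.5),.218))
o=env.get_obs();p=o['position'];q=o['orientation']
M=R.from_quat(np.r_[q[1:],q[0]]).as_matrix();a=np.arctan2(M[1,0],M[0,0]);print(p,np.degrees(a),o['joints'])
h=np.array([.521,.096]);l=np.arctan2(*(ball[:2]-h)[::-1]);t=np.r_[h+.049*np.array([np.cos(l),np.sin(l)]),p[2]]
print('l',np.degrees(l),'target',t,'tool shift now',(M.T@(t-p)*1000).round(1),'turn',-np.degrees(l+np.pi-a))
E
```

```text
[0.52204758 0.09554515 0.225     ] [0.46338349 0.05700315 0.222     ] 0.07019231514245056 -146.6952966576356
ball side [0.46400441 0.05826111 0.218     ]
[ 0.55480113 -0.15384278  0.30739141] 98.58726054212953 [-0.47843237  0.34201946  0.89060265  1.64097239 -0.27491854  1.29121233
  0.61052907]
l -145.90849783814534 target [0.48042097 0.06853471 0.30739141] tool shift now [ 2.31e+02 -4.03e+01  1.00e-01] turn 64.49575838027486
```

Request:
{"op": "carry_out", "data": {"steps": [[[46.2,-8,0,0,-0.3],[46.2,-8,0,0,-0.3],[46.2,-8,0,0,-0.3],[46.2,-8,0,0,-0.3],[46.2,-8,0,0,-0.3],[0,0,0,10.7,-0.3],[0,0,0,10.7,-0.3],[0,0,0,10.7,-0.3],[0,0,0,10.7,-0.3],[0,0,0,10.7,-0.3],[0,0,0,10.7,-0.3],[0,0,20,0,-0.3],[0,0,0,0,-0.3],[0,0,0,0,-0.3]]]}}

```text
clock: 18.48
position: [0.4811, 0.0679, 0.2881]
orientation: [0.0, 0.955, 0.295, 0.0]
contact_force: [-0.7, 0.2, 0.0]
opening: 0.352
grasp_force: 0.0
```

Request:
{"op": "carry_out", "data": {"steps": [[[0,0,30,0,-0.3],[0,0,30,0,-0.3],[0,0,25,0,-0.3],[0,0,8,0,-0.3],[0,0,0,0,-0.3],[0.1,3.5,0,-4,-0.3],[0.1,3.5,0,-4,-0.3],[0.1,3.5,0,-4,-0.3],[0.1,3.5,0,-4,-0.3],[0.1,3.5,0,-4,-0.3]]]}}

```text
clock: 19.73
position: [0.4931, 0.0568, 0.1956]
orientation: [-0.001, 0.889, 0.458, 0.001]
contact_force: [-1.4, 4.0, -2.1]
opening: 0.35
grasp_force: 2.3
```

```bash
cat > f.py <<'E'
from h import *
o=env.get_obs();p=o['position'];q=o['orientation'];F=o['contact_force']
M=R.from_quat(np.r_[q[1:],q[0]]).as_matrix();v=p[:2]-[.5215,.096];r=np.hypot(*v);u=v/r
tau=u[0]*F[1]-u[1]*F[0]
print('ang',np.degrees(np.arctan2(v[1],v[0])).round(1),'toolx',np.degrees(np.arctan2(M[1,0],M[0,0])).round(1),'r',(r*1e3).round(1),'tang ccw',tau.round(2),'F50',(tau*r/.05).round(2),'rad',(F[:2]@u).round(2),'z',p[2].round(4),F[2].round(1),'t',o['clock'],'j7',o['joints'][6].round(2))
E
python3 f.py
```

```text
ang -125.9 toolx 54.5 r 48.4 tang ccw -3.44 F50 -3.33 rad -2.41 z 0.1956 -2.1 t 19.725 j7 -0.57
```

Request:
{"op": "carry_out", "data": {"steps": [[[0.1,3.5,0,-4,-0.3],[0.1,3.5,0,-4,-0.3],[0.1,3.5,0,-4,-0.3],[0.1,3.5,0,-4,-0.3],[0.1,3.5,0,-4,-0.3],[0.1,3.5,0,-4,-0.3],[0.1,3.5,0,-4,-0.3]]]}}

```text
clock: 20.6
position: [0.5147, 0.0479, 0.1951]
orientation: [-0.001, 0.752, 0.659, 0.0]
contact_force: [-2.7, 5.1, -5.1]
opening: 0.351
grasp_force: 2.8
```

```bash
python3 f.py
```

```text
ang -98.0 toolx 82.5 r 48.6 tang ccw -3.41 F50 -3.32 rad -4.64 z 0.1951 -5.1 t 20.6 j7 -0.08
```

Request:
{"op": "carry_out", "data": {"steps": [[[0.1,2.6,0,-3,-0.3],[0.1,2.6,0,-3,-0.3],[0.1,2.6,0,-3,-0.3],[0.1,2.6,0,-3,-0.3]]]}}

```text
clock: 21.1
position: [0.5247, 0.0474, 0.1949]
orientation: [-0.001, 0.679, 0.734, -0.0]
contact_force: [-3.9, 3.7, -5.0]
opening: 0.349
grasp_force: 2.7
```

```bash
python3 f.py
```

```text
ang -86.2 toolx 94.5 r 48.7 tang ccw -3.66 F50 -3.57 rad -3.98 z 0.1949 -5.0 t 21.1 j7 0.13
```

Request:
{"op": "carry_out", "data": {"steps": [[[2,0,0,0,-0.3],[2,0,0,0,-0.3],[0.1,2.4,0,-3,-0.3],[0.1,2.4,0,-3,-0.3]]]}}

```text
clock: 21.6
position: [0.5298, 0.0503, 0.1949]
orientation: [-0.0, 0.64, 0.768, -0.001]
contact_force: [-5.4, -0.7, -1.0]
opening: 0.348
grasp_force: 2.4
```

```bash
cat >> f.py <<'E'
print('Mz',o['torque'].round(3),'F50 with moment',((r*tau+o['torque'][2])/.05).round(2))
E
python3 f.py
```

```text
ang -79.7 toolx 100.4 r 46.5 tang ccw -5.42 F50 -5.04 rad -0.31 z 0.1949 -1.0 t 21.6 j7 0.22
Mz [-0.252  1.122 -0.019] F50 with moment -5.43
```

Request:
{"op": "carry_out", "data": {"steps": [[[0.1,2.4,0,-3,-0.3],[0.1,2.4,0,-3,-0.3],[0.1,2.4,0,-3,-0.3],[0.1,2.4,0,-3,-0.3]]]}}

```text
clock: 22.1
position: [0.5386, 0.0528, 0.1945]
orientation: [-0.001, 0.557, 0.831, -0.001]
contact_force: [-5.1, -1.0, -2.7]
opening: 0.35
grasp_force: 2.5
```

```bash
python3 f.py
```

```text
ang -68.4 toolx 112.3 r 46.4 tang ccw -5.07 F50 -4.71 rad -0.91 z 0.1945 -2.7 t 22.1 j7 0.41
Mz [-0.346  1.001 -0.084] F50 with moment -6.38
```

Request:
{"op": "carry_out", "data": {"steps": [[[0.1,2.4,0,-3,-0.3],[0.1,2.4,0,-3,-0.3],[0.1,2.4,0,-3,-0.3]]]}}

```text
clock: 22.48
position: [0.5447, 0.0558, 0.1942]
orientation: [-0.001, 0.49, 0.872, -0.001]
contact_force: [-4.9, -2.5, -4.4]
opening: 0.354
grasp_force: 2.7
```

```bash
python3 f.py
```

```text
ang -60.0 toolx 121.3 r 46.4 tang ccw -5.53 F50 -5.13 rad -0.31 z 0.1942 -4.4 t 22.475 j7 0.56
Mz [-0.536  1.018 -0.037] F50 with moment -5.87
```

Request:
{"op": "carry_out", "data": {"steps": [[[0.1,2.4,0,-3,-0.3],[0.1,2.4,0,-3,-0.3],[0.1,2.4,0,-3,-0.3]]]}}

```text
clock: 22.85
position: [0.5503, 0.0597, 0.194]
orientation: [-0.001, 0.42, 0.907, -0.002]
contact_force: [-5.3, -3.7, -4.9]
opening: 0.347
grasp_force: 3.0
```

```bash
python3 f.py
```

```text
ang -51.6 toolx 130.3 r 46.3 tang ccw -6.43 F50 -5.96 rad -0.35 z 0.194 -4.9 t 22.85 j7 0.7
Mz [-0.719  1.05  -0.049] F50 with moment -6.93
```

Request:
{"op": "carry_out", "data": {"steps": [[[0.1,2.4,0,-3,-0.3],[0.1,2.4,0,-3,-0.3],[0.1,2.4,0,-3,-0.3]]]}}

```text
clock: 23.22
position: [0.5551, 0.0643, 0.1938]
orientation: [-0.001, 0.348, 0.938, -0.002]
contact_force: [-4.7, -4.7, -5.6]
opening: 0.354
grasp_force: 3.5
```

```bash
python3 f.py
```

```text
ang -43.3 toolx 139.3 r 46.2 tang ccw -6.62 F50 -6.11 rad -0.23 z 0.1938 -5.6 t 23.225 j7 0.83
Mz [-0.981  1.137 -0.109] F50 with moment -8.3
```

Request:
{"op": "carry_out", "data": {"steps": [[[0.1,2.4,0,-3,-0.3],[0.1,2.4,0,-3,-0.3],[0.1,2.4,0,-3,-0.3]]]}}

```text
clock: 23.6
position: [0.5591, 0.0696, 0.1936]
orientation: [-0.002, 0.274, 0.962, -0.002]
contact_force: [-5.4, -6.5, -7.4]
opening: 0.348
grasp_force: 4.0
```

```bash
python3 f.py
```

```text
ang -35.1 toolx 148.2 r 46.0 tang ccw -8.41 F50 -7.74 rad -0.66 z 0.1936 -7.4 t 23.6 j7 0.97
Mz [-1.209  1.077 -0.066] F50 with moment -9.05
```

Request:
{"op": "carry_out", "data": {"steps": [[[0.1,2.4,0,-3,-0.3],[0.1,2.4,0,-3,-0.3]]]}}

```text
clock: 23.85
position: [0.5613, 0.0733, 0.1935]
orientation: [-0.002, 0.223, 0.975, -0.002]
contact_force: [-5.0, -7.6, -7.2]
opening: 0.351
grasp_force: 4.4
```

```bash
python3 f.py
```

```text
ang -29.7 toolx 154.2 r 45.9 tang ccw -9.1 F50 -8.35 rad -0.54 z 0.1935 -7.2 t 23.85 j7 1.06
Mz [-1.518  0.981 -0.119] F50 with moment -10.73
```

Request:
{"op": "carry_out", "data": {"steps": [[[0,-4.5,0,4,-0.3],[0,-4.5,0,4,-0.3],[0,0,0,0,-0.3]]]}}

```text
clock: 24.22
position: [0.5598, 0.0682, 0.1955]
orientation: [0.001, 0.29, 0.957, 0.0]
contact_force: [-0.2, 0.3, 0.5]
opening: 0.344
grasp_force: 0.0
```

```bash
python3 f.py
```

```text
ang -36.0 toolx 146.3 r 47.4 tang ccw 0.09 F50 0.08 rad -0.36 z 0.1955 0.5 t 24.225 j7 0.94
Mz [ 0.05  -0.012 -0.004] F50 with moment 0.01
```

Request:
{"op": "carry_out", "data": {"steps": [[[0,0,-25,0,-0.3],[0,0,-45,0,-0.3],[0,0,-45,0,-0.3],[-50,0,0,0,-0.3],[-50,0,0,0,-0.3],[-50,0,0,0,-0.3],[0,0,0,0,-0.3],[0,0,0,0,-0.3]]]}}

```text
clock: 25.22
position: [0.6838, -0.0144, 0.3096]
orientation: [0.0, 0.289, 0.957, 0.0]
contact_force: [-0.3, -0.7, 0.3]
opening: 0.352
grasp_force: 0.0
```

```bash
python3 - <<'E'
from h import *
im,d=env.read_camera('top'); cv2.imwrite('pics/g.png',cv2.resize(im[170:320,180:380,::-1],(800,600),interpolation=cv2.INTER_CUBIC))
E
python3 f.py
```

```text
ang -34.1 toolx 146.4 r 195.8 tang ccw -0.39 F50 -1.51 rad -0.15 z 0.3099 0.6 t 25.275 j7 1.12
Mz [-0.037  0.077 -0.016] F50 with moment -1.83
```

View pics/g.png

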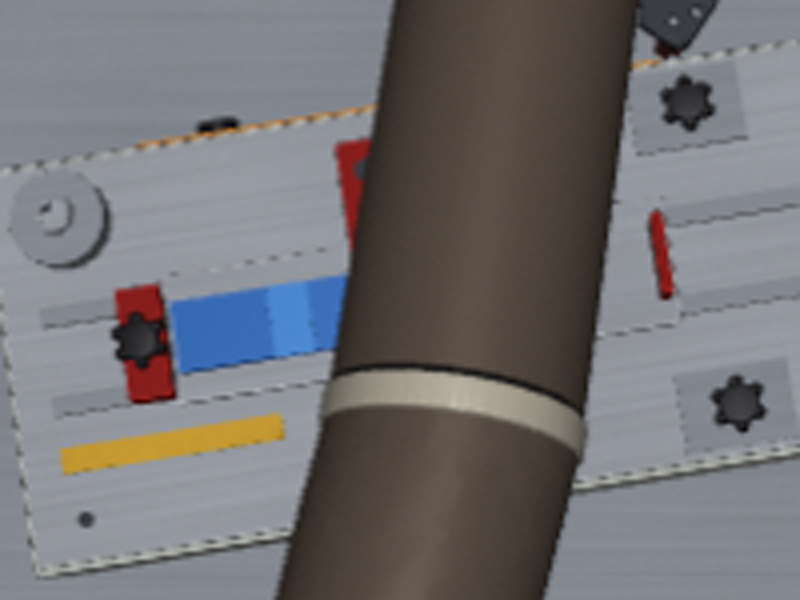

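The carriage is still against the stop, with the blue panel's end at crop (175,340), unchanged from before. The weight has not moved, and the robot is clear of everything, so I'm handing in.

```bash
python3 -c "
from bench import env
print(env.sign_off())"
```

```text
the job is handed in; nothing more can be done
None
```

I handed the job in, and no verdict came back: the clamp was loosened, the carriage pushed up against the stop, and the lever tightened to about 8–11 N at 50 mm (best estimate 10.5 N, in the firm range), with the robot clear of everything.

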